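# Clip the tofu press shut with the tamper

## Task

Close the tofu press for storage: take the tamper by its handle and push the press's sprung plate down with the tamper's flat foot, squarely and on the middle of the plate, until the plate bottoms out level on its stops and stays held under both spring catches. Then set the tamper down gently, upright, in the middle of the oval wooden tray. Press only with the tamper, and leave the cup and the garlic where they are.

Things in the scene. Friction and masses are not known exactly. Their poses are not given: they have to be found in the camera images.
- press: tofu press, fixed to the worktop: square steel tub 128x128 mm, walls 36 mm high, a sprung plate above it, and a spring catch on a post (60 mm high, 44 mm wide) at the middle of its +x side and of its -x side, 176 mm over both posts, catch tops 68 mm high. Origin: centre of its underside, on the worktop; z up, x runs from catch to catch; it may be turned about z.
- press_plate: sprung wooden plate, 110x110x6 mm, over the tub; origin: centre of its top face, z normal to it. Rests 60 mm above the worktop, bottoms out on stops 20 mm lower (top face at 40 mm), rocks up to 0.2 rad if pushed off-centre, springs up unless both catches hold it. It takes about 4 N at first, 0.5 N more per mm, a few N more where it parts the catches, 14 N as it reaches the stops.
- nose_far (a point): lower edge of the sloping nose of the catch on the press's +x side. The nose reaches 5 mm over the plate's edge (100 mm free between the two noses), gives way outward by itself as the plate comes down, and snaps back over the plate once that edge is 16.5 mm below its rest; nothing is to be done to the catch itself.
- nose_near (a point): the same point of the equal catch on the press's -x side
- press_stem (a joint): how far the middle of the plate is pressed down, in m: 0 at rest, 0.020 on the stops, about 0.016 when held by both catches
- tamper: tamper 100 mm tall, about 0.3 kg, standing upright on the worktop: round flat steel foot 58 mm in diameter and 14 mm thick, then a wooden handle, a straight cylinder 30 mm in diameter from 46 to 88 mm above the underside, rounded off above. Origin: centre of the foot's flat underside; z up along the handle.
- tray: oval wooden tray, 105 mm (x) by 205 mm (y), fixed to the worktop; its flat floor, 5 mm above the worktop, is about 86 by 176 mm inside a rim 10 mm high. Origin: centre of its underside; y along its length, z up.
- cup: small plain stoneware cup, 47 mm in diameter, 62 mm tall, bystander; origin: centre of its underside
- garlic: garlic bulb, 60x57x58 mm, bystander; origin: centre of its underside

How it is judged:
By the outcome, as a careful person would: the job done as asked, in the order asked, and still so for the second after the job is handed in, with the robot touching nothing.
It also fails if it takes over 51 s, if anything falls off the work surface, if the arm or the gripper's body presses on something with over 40 N, if the wrist force passes 120 N, or if a joint passes its speed limit or range.

## Robot

A 6-joint arm with a two-finger parallel gripper is mounted at the origin on a cart in front of the work surface, level with it; the furniture and walls round the work are solid. World frame = base frame: x ahead of the robot, y to its left, z up, the work surface at z = 0. Lengths are in m, angles in rad, forces in N, time in s.
With the tool pointing down it reaches from about 0.35 to 0.85 m from the base axis. Payload 8.1 kg.
Tool frame: the origin (TCP) lies at the very end of the fingers, on their centre line; the grasp point (between the pads) lies 19 mm behind it; z points along the fingers, y is the line along which they close (so a half turn about z gives the same grasp; the last joint's range is limited). The gripper opens to 93 mm and grips with 3 to 60 N. Pads are 15 mm wide; open, the fingers measure 128 mm over their backs; the gripper's body (75 mm by 188 mm) begins 65 mm behind the grasp point.
Start: joints at [-1.302, 0.13, 1.488, -0, 1.523, -0.085], TCP at [0.208, -0.563, 0.219] pointing down, gripper open.
Joint ranges: [-2.96, 2.96], [-0.89, 2.26], [0.02, 2.5], [-1.34, 4.48], [0, 2.73], [-2.66, 2.66]. Speed limits (rad/s): [2.39, 2.39, 2.79, 3.14, 3.14, 3.14].

## Interface

Orientations are given as a rotation vector (axis times angle).
In Python, from plant import robot gives the robot as it stands.
- The arm moves only by the tool play_rows, never from a script. Its argument "deltas" is one flat list of numbers, 5 for each row, row after row: the shift along the tool's x, y, z in mm, then the turn about the tool's z in degrees, then the finger opening in mm, from 0 to 93. A call has 1 to 10 rows; each row shifts and turns the commanded pose from where the row before left it, along the tool's axes as they then stand; what a row does not reach is not made up. A row lasts 1/12 s, in which the tool goes at most 41.7 mm and 7.16 degrees, less where a joint would pass 70% of its speed; a pose out of reach is approached as far as the arm can. A call with a gripper value outside its range is refused whole. The fingers move at their own pace and stop on an object; "newtons" is the grip in N (left out, the last holds). Time passes only in rows, so rows that do not move let the fingers close. It gives the time, the measured TCP pose, the force, the opening and the grip force at its end, in the units of the state.
- robot.read_state(): the state, without advancing time (a new reading comes with each control period).
- robot.read_camera(name): name is "side" or "top"; returns a dict with "pixels" (400x640x3 uint8, blue, green, red), "mtx" (3x3 intrinsics, pixels), "D" ([k1, k2, p1, p2, k3] as OpenCV has them; the pictures are not rectified), "eye" and "rotation" of the camera in the world. Camera axes: x right, y up, looking along -z (the intrinsics and any distortion apply to the point x, -y, -z); pixel columns grow to the right and rows downward; lengths in m; the calibration is good to about 2 mm. A picture is of the moment at which its call begins. There is no depth.
- robot.close_job(): hands the job in; it is judged then, once.
The state is a dict: "t": time; "q": joint angles; "dq": joint speeds; "joint_torque": joint torques, N m; "tool_pos": TCP position; "orientation": TCP orientation; "force": force on the tool from outside, world axes, zero at the start; "wrist_torque": the same for the moment, N m; "opening": finger opening in m; "gripper_force": force on a finger pad.
Only numpy, scipy, OpenCV 4.12 (cv2) and the standard library are available. Lean on these libraries where they do the work, as an engineer would, in place of code of your own. Each camera call takes 0.05 s, during which the arm holds its last target. There are 200 camera calls.

## Working session

There is one attempt and no reset: what is moved stays moved. The work goes in short steps, Python scripts to look and compute and a tool call to move; the robot and the scene stay as the last step left them, time stands still between calls to the robot, and variables do not carry over. Pictures are saved under pics/ and viewed, at most 11 in all, crops included, and the job is handed in when it is done.

Besides the shell and the picture viewer there is one more tool, called after "Request:" as name(argument=value, ...), one argument or row to a line, values as JSON. play_rows: Moves the arm, as the interface text tells. Its arguments: {"type":"object","properties":{"deltas":{"type":"array"},"newtons":{"type":"number"}},"required":["deltas"]}

```bash
mkdir -p pics; ls
cat > h.py <<'E'
import numpy as np, cv2
from plant import robot
def snap(n,f=None):
    c=robot.read_camera(n)
    if f: cv2.imwrite('pics/'+f,c['pixels'])
    np.save('pics/'+n+'.npy',c,allow_pickle=True)
    return c
def load(n): return np.load('pics/'+n+'.npy',allow_pickle=True).item()
def ray(c,px):
    u=cv2.undistortPoints(np.array(px,float).reshape(-1,1,2),np.array(c['mtx']),np.array(c['D'],float)).reshape(-1,2)
    d=np.c_[u[:,0],-u[:,1],-np.ones(len(u))]
    return np.array(c['eye']),d@np.array(c['rotation']).T
def onz(c,px,z):
    e,d=ray(c,px); return e+d*((z-e[2])/d[:,2])[:,None]
def proj(c,P):
    p=(np.atleast_2d(P)-c['eye'])@np.array(c['rotation']); p=p*[1,-1,-1]
    return cv2.projectPoints(p,np.zeros(3),np.zeros(3),np.array(c['mtx']),np.array(c['D'],float))[0].reshape(-1,2)
E
python3 - <<'E'
from h import *
for n in('top','side'):
    c=snap(n,n+'0.png'); print(n,c['eye'],np.round(c['rotation'],3).tolist(),np.round(c['mtx'],1).tolist(),c['D'])
print(robot.read_state())
E
```

```text
pics
top [0.48772418 0.13739618 0.90325149] [0.049, -0.071, -1.573] [[440.9, 0.0, 316.7], [0.0, 440.9, 204.6], [0.0, 0.0, 1.0]] [-0.01692768  0.          0.          0.          0.        ]
side [ 0.50940808 -0.59626885  0.49478606] [1.025, -0.041, -0.058] [[380.8, 0.0, 318.1], [0.0, 380.8, 196.3], [0.0, 0.0, 1.0]] [-0.051659  0.        0.        0.        0.      ]
{'t': 0.1, 'q': array([-1.30241477e+00,  1.31084638e-01,  1.48916915e+00, -9.44016023e-06,
        1.52298186e+00, -8.54210000e-02]), 'dq': array([-7.95504402e-04, -1.67845971e-03, -2.17208896e-03, -6.29028719e-05,
       -1.27594964e-03,  1.76806070e-04]), 'joint_torque': array([ 2.08920988e-03, -5.61337531e+01, -4.93097806e+01,  7.69923138e-02,
        2.89803219e-02, -4.36520111e-05]), 'tool_pos': array([ 0.2077512 , -0.56234424,  0.21769361]), 'orientation': array([-3.09095422e+00, -5.52570605e-01,  2.50384133e-04]), 'force': array([0.60580668, 0.31832101, 0.14036289]), 'wrist_torque': array([ 0.03345913, -0.00034959, -0.00907474]), 'gripper_force': 0.0, 'opening': 0.09284877935389038}
```

View pics/top0.png

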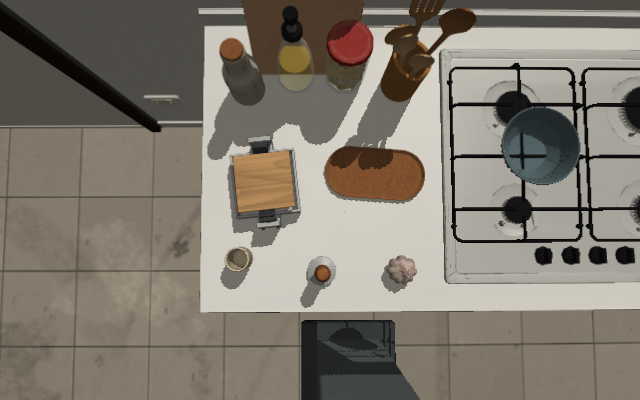

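View pics/side0.png

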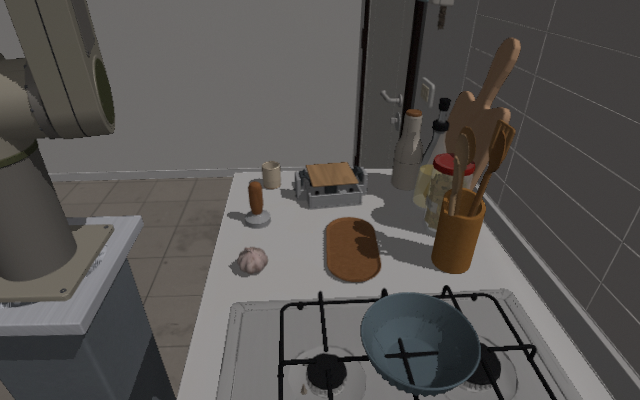

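The top view shows the plate at about (265,181), catches at (260,143) and (269,218), the tamper at (322,271), the tray at (374,174), the cup at (238,259) and the garlic at (402,270). The side view shows the tamper at (257,205), the plate at (331,174) and the tray at (352,249). `rotation` is a rotation vector, so the helper needs converting.

```bash
sed -i "s/np.array(c\['rotation'\])/cv2.Rodrigues(np.array(c['rotation'],float))[0]/" h.py
python3 - <<'E'
from h import *
T=load('top');S=load('side')
def mask(c,box,lo,hi):
    h=cv2.cvtColor(c['pixels'],cv2.COLOR_BGR2HSV); m=cv2.inRange(h,lo,hi); k=np.zeros_like(m);x0,y0,x1,y1=box
    k[y0:y1,x0:x1]=m[y0:y1,x0:x1]
    cs=cv2.findContours(k,cv2.RETR_EXTERNAL,cv2.CHAIN_APPROX_NONE)[0]
    return max(cs,key=cv2.contourArea)
def rect(c,cn,z):
    P=onz(c,cn.reshape(-1,2),z)[:,:2].astype(np.float32)
    r=cv2.minAreaRect(P*1000); return P,r
for c,n,b in((T,'top',(225,140,305,220)),(S,'side',(295,155,370,190))):
    cn=mask(c,b,(5,60,60),(25,255,255)); print(n,'plate',rect(c,cn,.060)[1],cv2.boundingRect(cn))
for c,n,b in((T,'top',(318,140,430,208)),(S,'side',(315,210,390,290))):
    cn=mask(c,b,(3,80,20),(25,255,255)); print(n,'tray',rect(c,cn,.010)[1],cv2.boundingRect(cn))
cn=mask(T,(300,250,345,295),(3,80,20),(25,255,255));print('top handle',cv2.minEnclosingCircle(cn),cv2.boundingRect(cn))
p=cv2.minEnclosingCircle(cn)[0]
print([onz(T,[p],z).round(4).tolist() for z in(.075,.09,.1)])
cn=mask(S,(240,170,275,225),(3,80,20),(25,255,255));x,y,w,h=cv2.boundingRect(cn);print('side handle',x,y,w,h)
mid=cv2.moments(cn);print(mid['m10']/mid['m00'],mid['m01']/mid['m00'])
# triangulate handle centroid w/ top
print('side centroid on z=.067',onz(S,[[mid['m10']/mid['m00'],mid['m01']/mid['m00']]],.062))
print('catches',onz(T,[[260,143],[269,218]],.06), 'cup',onz(T,[[238,259]],.062),'garlic',onz(T,[[402,270]],.03))
for n,c,b in(('T',T,(285,235,365,320)),('S',S,(225,160,305,240)),('P',T,(215,125,315,240))):
    x0,y0,x1,y1=b; cv2.imwrite(f'pics/c{n}.png',cv2.resize(c['pixels'][y0:y1,x0:x1],None,fx=5,fy=5,interpolation=cv2.INTER_CUBIC))
a,b,d=[cv2.resize(cv2.imread(f'pics/c{n}.png'),(260,300) if 0 else (266,400)) if 0 else cv2.imread(f'pics/c{n}.png')[:500,:500] for n in 'TSP']
a=cv2.imread('pics/cT.png');b=cv2.imread('pics/cS.png')
H=425;f=lambda i:cv2.resize(i,(400,H)) 
cv2.imwrite('pics/m1.png',np.hstack([f(a),f(b)]))
E
```

```text
top plate ((598.0621948242188, 228.4851837158203), (110.58609008789062, 110.56031036376953), 6.070046901702881) (233, 150, 62, 63)
side plate ((599.0781860351562, 223.94482421875), (111.25025939941406, 115.8251724243164), 6.332643032073975) (306, 162, 53, 25)
top tray ((621.1326904296875, 6.403892517089844), (204.22677612304688, 104.9498291015625), 85.75405883789062) (325, 146, 100, 55)
side tray ((621.0050048828125, 5.154571533203125), (204.2668914794922, 103.57493591308594), 85.8407974243164) (326, 217, 55, 65)
top handle ((322.0, 273.0), 8.544103622436523) (315, 265, 16, 17)
[[[0.4232, 0.1166, 0.075]], [[0.4244, 0.117, 0.09]], [[0.4252, 0.1173, 0.1]]]
side handle 248 181 15 34
255.41377649325622 197.04768786127167
side centroid on z=.067 [[0.42357919 0.11968755 0.062     ]]
catches [[0.6721563  0.23526042 0.06      ]
 [0.52675272 0.21713542 0.06      ]] cup [[0.44915877 0.27523838 0.062     ]] garlic [[ 0.42477038 -0.04227399  0.03      ]]
```

View pics/m1.png

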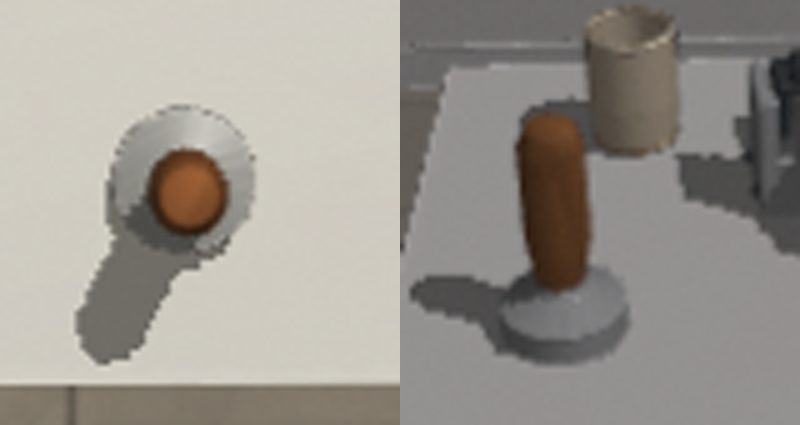

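View pics/cP.png

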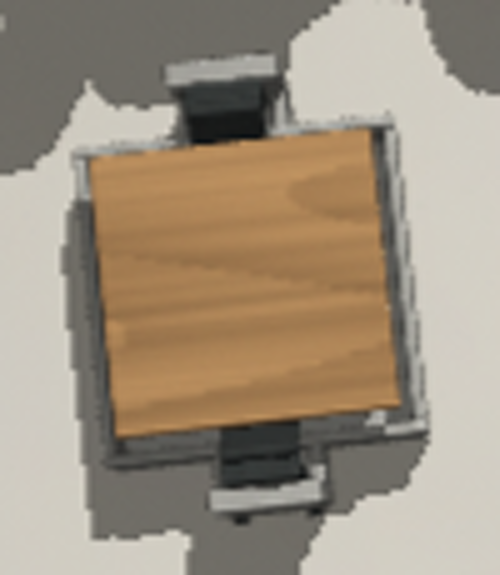

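The tamper stands at about (0.4235, 0.118), the plate at (0.598, 0.2275) with about 6° yaw, and the tray at (0.621, 0.006). I'll square the tool to the world axes and approach.

Request:
play_rows(
  deltas=[0,0,0,6.7,93,0,0,0,6.7,93,0,0,0,6.8,93,28,-30,0,0,93,28,-30,0,0,93,28,-30,0,0,93,28,-30,0,0,93,28,-30,0,0,93,28,-30,0,0,93,28,-30,0,0,93],
  newtons=25,
)

```text
t: 0.93
tool_pos: [0.4044, -0.3507, 0.2183]
orientation: [-3.141, -0.002, 0.001]
force: [0.7, -1.9, 0.2]
opening: 0.093
gripper_force: 0.0
```

Request:
play_rows(
  deltas=[2,-39,0,0,93,2,-39,0,0,93,2,-39,0,0,93,2,-39,0,0,93,2,-39,0,0,93,2,-39,0,0,93,2,-39,0,0,93,2,-39,0,0,93,2,-39,0,0,93,2,-39,0,0,93],
)

```text
t: 1.77
tool_pos: [0.4226, 0.0393, 0.2185]
orientation: [-3.142, -0.002, -0.0]
force: [1.4, -0.6, -0.5]
opening: 0.0927
gripper_force: 0.0
```

Request:
play_rows(
  deltas=[0,-27,0,0,93,0,-27,0,0,93,0,-26,0,0,93,0,0,30,0,93,0,0,30,0,93,0,0,30,0,93,0,0,10,0,93,0,0,0,0,93],
)

```text
t: 2.43
tool_pos: [0.4203, 0.117, 0.1154]
orientation: [3.141, 0.002, -0.01]
force: [0.7, -0.4, -0.1]
opening: 0.0932
gripper_force: 0.0
```

Run:
```python
from h import *
T=snap('top');S=snap('side')
s=robot.read_state();p=s['tool_pos'];print(p)
a=T['pixels'][215:315,262:382];b=S['pixels'][120:240,190:334]
print(proj(T,p),proj(S,p),proj(S,[[.4235,.118,.1],[.4235,.118,.0]]))
cv2.imwrite('pics/m2.png',np.hstack([cv2.resize(i,(400,333),interpolation=cv2.INTER_CUBIC) for i in(a,b)]))
```

```text
[0.42332614 0.11734595 0.11948915]
[[322.2389847  274.92011014]] [[253.06897787 174.2418356 ]] [[253.91825387 182.20306752]
 [257.49152638 220.8303714 ]]
```

View pics/m2.png

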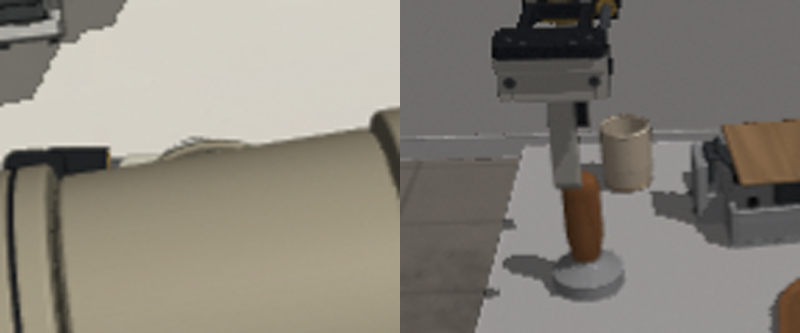

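The top view is blocked by the arm. The side view shows the open near finger at about (249,187) with the handle top at (256,182).

Run:
```python
from h import *
S=load('side');T=load('top')
print(proj(S,[[.4233,.117-.0465,.1195],[.4233,.117-.064,.1195]]))
print('foot T',onz(T,[[321.4,271.6]],.012),'foot S',onz(S,[[258,222]],.0))
```

```text
[[251.20890885 185.24591114]
 [250.46958323 189.66232422]]
foot T [[0.42110475 0.1162496  0.012     ]] foot S [[0.42495555 0.11331755 0.        ]]
```

Request:
play_rows(
  deltas=[2,0,20,0,93,0,0,20,0,93,0,0,20,0,93,0,0,8,0,93,0,0,0,0,70,0,0,0,0,50,0,0,0,0,40,0,0,0,0,35,0,0,0,0,30,0,0,0,0,20],
  newtons=15,
)

```text
t: 3.37
tool_pos: [0.4257, 0.1175, 0.0515]
orientation: [-3.141, -0.002, -0.002]
force: [0.6, -0.0, -1.0]
opening: 0.0576
gripper_force: 0.0
```

Request:
play_rows(
  deltas=[0,0,0,0,20,0,0,0,0,20,0,0,0,0,20],
  newtons=40,
)

```text
t: 3.62
tool_pos: [0.4251, 0.1175, 0.0507]
orientation: [-3.142, -0.002, -0.0]
force: [0.4, -0.7, -0.9]
opening: 0.0376
gripper_force: 0.0
```

Run:
```python
from h import *
S=snap('side')
s=robot.read_state();p=s['tool_pos'];print(p,s['force'],s['orientation'],s['opening'])
b=S['pixels'][130:240,190:334]
cv2.imwrite('pics/m3.png',cv2.resize(b,None,fx=5,fy=5,interpolation=cv2.INTER_CUBIC))
```

```text
[0.42502268 0.11742997 0.05064116] [-0.92000041  0.25356538 -0.28300493] [ 3.14157987e+00  1.95069782e-03 -1.04221997e-04] 0.03358274863698404
```

View pics/m3.png

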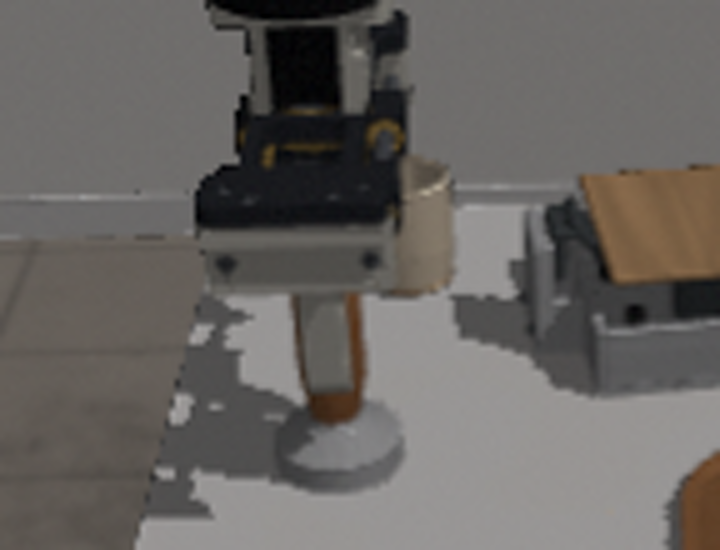

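The finger sits about 1 px left of the handle centre (327 against 331 in the crop), so the handle is about 1.5 mm further in +x. I'll correct that and close the grip.

Request:
play_rows(
  deltas=[1.5,0,0,0,32,0,0,0,0,28,0,0,0,0,20,0,0,0,0,15,0,0,0,0,15,0,0,0,0,15],
  newtons=40,
)

```text
t: 4.17
tool_pos: [0.4266, 0.1174, 0.0506]
orientation: [-3.142, -0.002, -0.0]
force: [1.2, -0.2, -0.3]
opening: 0.0292
gripper_force: 40.0
```

Run:
```python
from h import *
S=snap('side')
s=robot.read_state();p=s['tool_pos'];print(p,s['force'],s['orientation'],s['opening'],s['gripper_force'])
```

```text
[0.42658616 0.11743768 0.05062138] [ 1.42341224  0.4472009  -1.81888511] [-3.14158076e+00 -1.96085092e-03 -1.21281439e-04] 0.02939678758175755 39.992590326291975
```

Request:
play_rows(
  deltas=[0,0,-15,0,15,0,0,-30,0,15,0,0,-30,0,15,0,0,-15,0,15,15,-10,0,0,15,30,-20,0,0,15,33,-20,0,0,15,33,-20,0,0,15,30,-20,0,0,15,20,-15,0,0,15],
)

```text
t: 5.05
tool_pos: [0.5892, 0.2239, 0.1396]
orientation: [3.142, 0.002, -0.001]
force: [0.3, -0.5, -2.5]
opening: 0.0299
gripper_force: 40.0
```

Request:
play_rows(
  deltas=[10,-5,0,0,15,0,0,5,0,15,0,0,5,0,15,0,0,0,0,15,0,0,0,0,15],
)

```text
t: 5.47
tool_pos: [0.5959, 0.2268, 0.1294]
orientation: [3.141, 0.001, -0.004]
force: [-0.4, -0.6, -2.0]
opening: 0.0292
gripper_force: 40.0
```

Run:
```python
from h import *
S=snap('side');T=snap('top')
s=robot.read_state();p=s['tool_pos'];print(p,s['force'],s['orientation'],s['opening'],s['gripper_force'])
b=S['pixels'][90:215,270:400];a=T['pixels'][120:245,210:340]
print(proj(S,p-[0,0,.0506]),proj(T,p-[0,0,.0506]),proj(S,[.598,.2275,.06]),proj(T,[.598,.2275,.06]))
cv2.imwrite('pics/m4.png',np.hstack([cv2.resize(i,None,fx=3.07,fy=3.07,interpolation=cv2.INTER_CUBIC) for i in(a,b)]))
```

```text
[0.5967575  0.2271204  0.13070374] [ 0.58493544 -0.40448416 -1.06155983] [ 3.14145712e+00  1.27517969e-03 -5.90566815e-04] 0.029364401054619457 39.99125768488739
[[330.02019365 165.5317875 ]] [[262.84364871 180.27069844]] [[330.32401579 172.79999235]] [[263.78201005 181.0018206 ]]
```

View pics/m4.png

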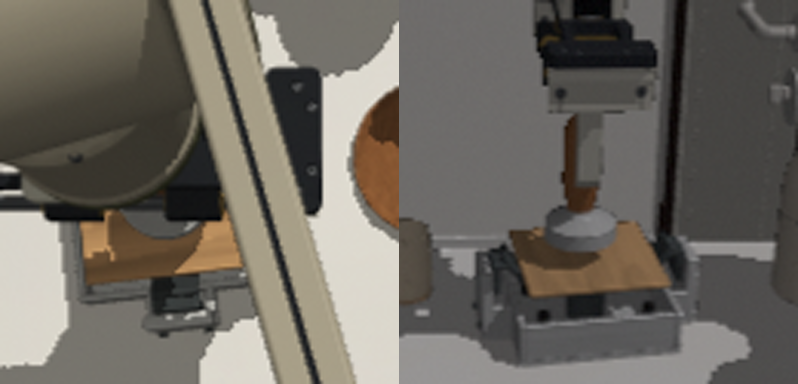

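The top view (left) shows the foot's −x rim at about (263,197) below the wrist. The side view shows the foot centred at about (329,165) over the plate. Next I'll measure its edges precisely.

Run:
```python
from h import *
S=load('side');T=load('top')
f=robot.read_state()['tool_pos']-[0,0,.0506]
print('f',f)
th=np.linspace(0,6.283,721)
ring=lambda z:np.c_[f[0]+.029*np.cos(th),f[1]+.029*np.sin(th),0*th+f[2]+z]
q=proj(S,np.vstack([ring(0),ring(.010)]));print('S pred x',q[:,0].min(),q[:,0].max(),'ymax',q[:,1].max())
q=proj(T,np.vstack([ring(0),ring(.010)]));print('T pred ymax',q[:,1].max(),'at x',q[q[:,1].argmax(),0])
gs=S['pixels'].astype(int);gt=T['pixels'].astype(int)
sat=lambda g:(g.max(2)-g.min(2))
for r in range(160,176): print(r,''.join('%4d'%v for v in sat(gs)[r,312:346]))
for r in range(186,204): print(r,''.join('%4d'%v for v in sat(gt)[r,245:282]))
```

```text
f [0.5967575  0.2271204  0.08010374]
S pred x 318.05386997874587 342.1586390185126 ymax 171.0595178183174
T pred ymax 195.64235994413463 at x 262.7508940523244
160    4   2   4   4   4   3   1   0   0   1   1   0   1   1   0   1   2   2   1   1   1   1   1   1   2   2   1   1   1   3   3   4   4   4
161    3   3   3   4   4   3   1   0   1   1   1   1   1   2   1   1   2   1   2   1   1   2   1   2   1   3   2   1   2   5   5   7   9  10
162    3   4   4   3   3   2   1   0   1   1   1   0   1   1   1   1   1   1   1   1   2   1   1   2   2   1   1   0   6  27  36  41  45  44
163    3   4   5   7   8   5   0   1   1   1   1   1   2   1   1   2   1   1   1   1   2   1   2   1   1   1   1   1  13  47  58  58  59  58
164    6  15  38  37  35  16   1   1   1   1   1   1   0   1   1   2   0   0   0   1   2   2   0   2   1   1   2   1  17  48  57  58  59  57
165   31  43  55  56  46  18   1   1   1   1   1   2   0   1   1   1   1   1   2   1   0   1   0   1   2   2   1   1  17  48  57  57  59  58
166   33  36  42  53  45  16   1   1   1   1   0   1   1   1   2   2   1   2   1   1   1   1  
[... 3369 characters left out ...]
  53  53  53  53  52  52  52  52  52  51  52  52  49  47  57  83  87  86  87  88  88  87
200   92  65  51  52  53  53  53  54  53  52  53  52  52  52  52  52  52  52  51  51  50  50  49  50  49  48  47  47  47  80  86  86  86  87  87  86  86
201   90  66  52  52  52  52  53  51  51  53  52  51  52  51  52  52  52  52  52  51  47  47  47  46  46  47  46  47  46  79  85  85  85  84  85  85  83
202   58  86  65  52  52  53  52  53  53  53  52  51  51  50  50  48  48  47  47  45  45  44  45  46  45  45  45  45  75  83  83  84  83  83  83  84  85
203   53  89  65  53  53  52  51  52  52  51  49  45  45  44  45  45  43  45  44  44  44  44  43  43  44  44  44  76  83  84  84  85  85  85  84  86  86
```

Both cameras put the foot about 3.5 mm to −x and 1 mm to −y of the tool line, so it is off-centre in the pads. I'll move it over the plate middle with +5 mm in x and +2.5 mm in y, then recheck.

Request:
play_rows(
  deltas=[5,-2.5,0,0,15,0,0,5,0,15,0,0,5,0,15,0,0,0,0,15,0,0,0,0,15,0,0,0,0,15],
  newtons=60,
)

```text
t: 6.07
tool_pos: [0.6022, 0.2301, 0.1204]
orientation: [3.141, 0.002, -0.001]
force: [0.3, 0.3, -1.8]
opening: 0.029
gripper_force: 60.0
```

```bash
cat > foot.py <<'E'
from h import *
def foot(z0=.0506):
    S=snap('side');T=snap('top');s=robot.read_state();f=s['tool_pos']-[0,0,z0]
    th=np.linspace(0,6.283,721)
    R=np.vstack([np.c_[f[0]+.029*np.cos(th),f[1]+.029*np.sin(th),0*th+f[2]+z] for z in(0,.01)])
    q=proj(S,R);r=proj(T,R);sat=lambda c:np.ptp(c['pixels'].astype(int),axis=2)
    print('f',f.round(4),'F',s['force'].round(1),'S pred x',q[:,0].min().round(1),q[:,0].max().round(1),'ymax',q[:,1].max().round(1),'T ymax',r[:,1].max().round(1),'at',r[r[:,1].argmax(),0].round(1))
    m=sat(S)<12;y=int(q[:,1].max())
    for k in range(y-7,y+4): 
        i=np.where(m[k,305:360])[0]+305; print('S',k,[ (int(a[0]),int(a[-1])) for a in np.split(i,np.where(np.diff(i)>1)[0]+1) if len(a)>5])
    m=sat(T)<22;y=int(r[:,1].max())
    for k in range(y-3,y+5):
        i=np.where(m[k,240:285])[0]+240; print('T',k,[ (int(a[0]),int(a[-1])) for a in np.split(i,np.where(np.diff(i)>1)[0]+1) if len(a)>1])
E
python3 -c "
from foot import *
foot()"
```

```text
f [0.6025 0.2302 0.0702] F [-0.3 -1.4 -1.6] S pred x 320.3 344.2 ymax 174.1 T ymax 193.1 at 261.7
S 167 [(320, 342), (351, 359)]
S 168 [(320, 342), (351, 359)]
S 169 [(320, 341), (352, 359)]
S 170 [(320, 341), (353, 359)]
S 171 [(321, 340), (353, 359)]
S 172 [(322, 339), (354, 359)]
S 173 [(324, 338), (354, 359)]
S 174 [(328, 335)]
S 175 []
S 176 []
S 177 []
T 190 [(252, 273)]
T 191 [(253, 272)]
T 192 [(254, 271)]
T 193 [(256, 269)]
T 194 [(258, 266)]
T 195 []
T 196 []
T 197 []
```

The foot now appears at about (0.5997, 0.229) against the plate at (0.5985, 0.2278), so I'll nudge it by about −1 mm in each and press.

Request:
play_rows(
  deltas=[-1,1,4,0,15,0,0,4,0,15,0,0,3,0,15,0,0,2,0,15,0,0,2,0,15,0,0,2,0,15,0,0,2,0,15,0,0,2,0,15],
)

```text
t: 6.83
tool_pos: [0.6019, 0.2292, 0.1017]
orientation: [-3.141, -0.002, -0.002]
force: [-4.0, -1.6, 9.1]
opening: 0.029
gripper_force: 60.0
```

Request:
play_rows(
  deltas=[0,0,2,0,15,0,0,2,0,15,0,0,2,0,15,0,0,2,0,15,0,0,0,0,15,0,0,0,0,15],
)

```text
t: 7.33
tool_pos: [0.6019, 0.2292, 0.0933]
orientation: [-3.141, -0.002, -0.002]
force: [-3.7, -1.0, 10.4]
opening: 0.0294
gripper_force: 60.0
```

Request:
play_rows(
  deltas=[0,0,1,0,15,0,0,1,0,15,0,0,0.7,0,15,0,0,0,0,15,0,0,0,0,15],
)

```text
t: 7.75
tool_pos: [0.602, 0.2292, 0.091]
orientation: [-3.141, -0.002, -0.002]
force: [-4.5, -1.7, 10.5]
opening: 0.0299
gripper_force: 60.0
```

Request:
play_rows(
  deltas=[0,0,0.7,0,15,0,0,0,0,15,0,0,0,0,15],
)

```text
t: 8.0
tool_pos: [0.602, 0.2293, 0.0907]
orientation: [-3.141, -0.002, -0.002]
force: [-6.4, -3.0, 13.8]
opening: 0.029
gripper_force: 60.0
```

Request:
play_rows(
  deltas=[0,0,0.7,0,15,0,0,0,0,15,0,0,0,0,15],
)

```text
t: 8.25
tool_pos: [0.602, 0.2293, 0.0905]
orientation: [-3.141, -0.002, -0.003]
force: [-8.4, -3.4, 16.3]
opening: 0.0295
gripper_force: 60.0
```

Request:
play_rows(
  deltas=[0,0,0.7,0,15,0,0,0,0,15,0,0,0,0,15],
)

```text
t: 8.5
tool_pos: [0.6021, 0.2293, 0.0904]
orientation: [-3.141, -0.002, -0.003]
force: [-9.3, -3.5, 19.9]
opening: 0.029
gripper_force: 60.0
```

Run:
```python
from h import *
S=snap('side');s=robot.read_state();print(s['tool_pos'],s['force'],s['wrist_torque'])
b=S['pixels'][110:215,280:400]
cv2.imwrite('pics/m5.png',cv2.resize(b,None,fx=5.7,fy=5.7,interpolation=cv2.INTER_CUBIC))
```

```text
[0.60205267 0.22932397 0.09039174] [-9.9419041  -2.24705194 21.24884736] [-0.82263718  2.14042792 -0.0115849 ]
```

View pics/m5.png

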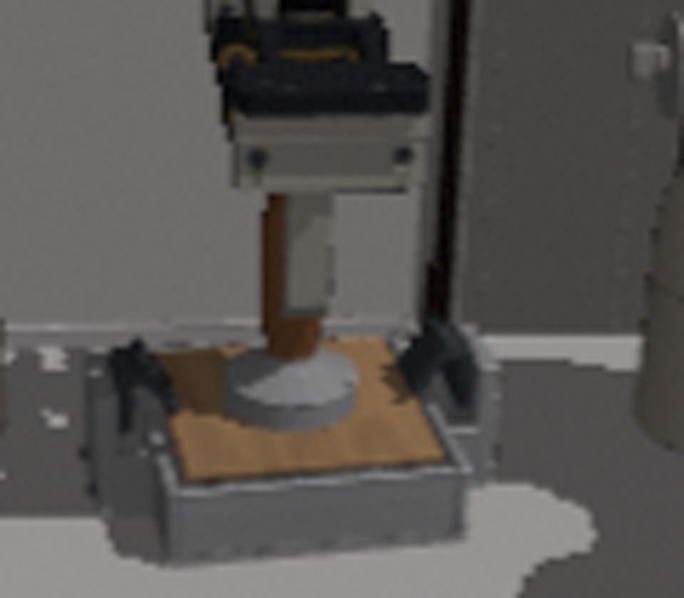

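Both catch noses now lie over the plate's edges, at crop (150,375) and (420,370). The TCP has stalled at z=0.0904 while the force rises, so the plate is on its stops. I'll press slightly more, hold, then ease off vertically.

Request:
play_rows(
  deltas=[0,0,0.7,0,15,0,0,0.5,0,15,0,0,0,0,15,0,0,0,0,15,0,0,0,0,15],
)

```text
t: 8.97
tool_pos: [0.6022, 0.2293, 0.0903]
orientation: [-3.141, -0.002, -0.004]
force: [-13.3, -4.4, 27.3]
opening: 0.0292
gripper_force: 60.0
```

Request:
play_rows(
  deltas=[0,0,-2,0,15,0,0,-2,0,15,0,0,-2,0,15,0,0,-3,0,15,0,0,-5,0,15,0,0,-10,0,15,0,0,-20,0,15,0,0,-20,0,15,0,0,-6,0,15,0,0,0,0,15],
)

```text
t: 9.8
tool_pos: [0.6031, 0.2297, 0.1585]
orientation: [-3.14, -0.002, -0.007]
force: [-0.3, -0.5, -2.5]
opening: 0.0289
gripper_force: 60.0
```

Run:
```python
from h import *
S=snap('side');s=robot.read_state();print(s['tool_pos'],s['force'],s['opening'])
b=S['pixels'][85:210,280:400]
cv2.imwrite('pics/m6.png',cv2.resize(b,None,fx=4.7,fy=4.7,interpolation=cv2.INTER_CUBIC))
```

```text
[0.60216872 0.22936802 0.15657243] [ 0.20435614  0.72232524 -2.55080296] 0.028959115360850708
```

View pics/m6.png

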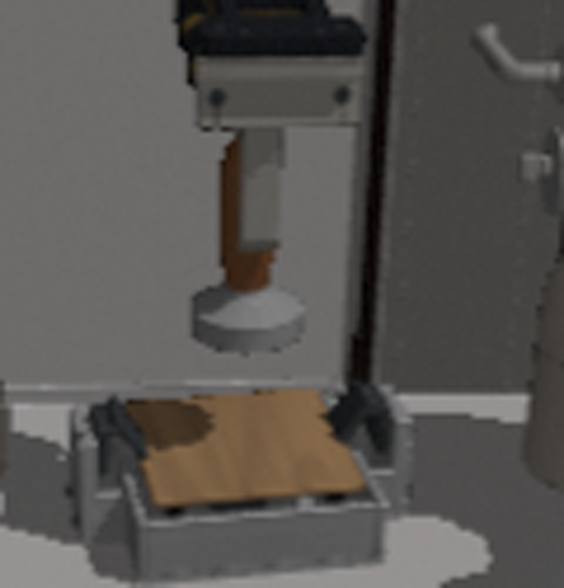

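The plate stays down under both noses, with a uniform gap of a few mm to the tub rim, as expected when held. Now to the tray.

Request:
play_rows(
  deltas=[0,15,0,0,15,4,35,0,0,15,5,38,0,0,15,5,38,0,0,15,4,38,0,0,15,4,35,0,0,15,0,18,0,0,15,0,5,0,0,15,0,0,0,0,15,0,0,0,0,15],
)

```text
t: 10.68
tool_pos: [0.6229, 0.0073, 0.1544]
orientation: [-3.141, -0.001, 0.003]
force: [-0.1, -0.2, -2.2]
opening: 0.0289
gripper_force: 60.0
```

Request:
play_rows(
  deltas=[0,0,20,0,15,0,0,20,0,15,0,0,20,0,15,0,0,15,0,15,0,0,5,0,15,0,0,0,0,15,0,0,0,0,15,0,0,0,0,15],
)

```text
t: 11.35
tool_pos: [0.6247, 0.0077, 0.0771]
orientation: [3.142, 0.003, 0.003]
force: [0.9, 0.1, -1.9]
opening: 0.0294
gripper_force: 60.0
```

Run:
```python
from h import *
S=snap('side');T=snap('top');s=robot.read_state();f=s['tool_pos']-[0,0,.0503];print(f,s['force'])
g=np.ptp(S['pixels'].astype(int),axis=2)
c=proj(S,f)[0];print('pred',c,'tray ctr',proj(S,[.621,.0058,f[2]]))
b=S['pixels'][130:290,250:410];a=T['pixels'][120:230,310:440]
h=480
cv2.imwrite('pics/m7.png',np.hstack([cv2.resize(b,(390,390)),cv2.resize(a,(400,390))]))
y=int(c[1])
for k in range(y-10,y+16,2): print(k,' '.join('%d'%v for v in g[k,int(c[0])-24:int(c[0])+25]))
```

```text
[0.62482854 0.00738832 0.02701165] [ 0.03770403  0.5751417  -2.6625371 ]
pred [353.60657176 238.01401423] tray ctr [[351.82994434 238.56818804]]
228 61 59 56 56 55 56 55 55 55 55 51 37 12 1 0 1 1 1 9 30 34 36 36 38 36 37 43 46 47 34 10 1 1 2 2 15 28 30 28 30 32 30 31 29 19 7 3 3 3
230 57 56 56 56 56 56 56 57 56 50 23 1 2 0 1 1 1 2 1 7 21 31 35 36 37 42 43 40 23 7 2 2 1 1 1 1 2 13 28 29 28 30 31 30 30 15 4 2 3
232 29 42 56 56 56 55 55 55 50 24 1 1 0 1 1 1 1 1 0 1 1 1 3 5 5 4 2 1 1 0 1 1 0 1 1 1 1 4 16 31 29 27 29 28 30 22 8 1 1
234 29 29 30 43 55 56 56 56 51 24 1 2 0 1 1 0 1 1 1 1 1 2 1 2 1 2 1 3 1 1 1 1 1 2 1 1 2 4 11 29 30 30 29 29 29 31 10 3 2
236 28 30 29 39 51 43 31 30 26 10 2 1 1 1 1 1 1 1 1 0 1 0 2 2 1 1 1 1 1 0 1 1 2 2 1 1 1 3 16 39 34 29 29 30 29 26 20 7 1
238 28 33 30 29 30 30 30 29 26 10 0 1 1 0 1 2 1 2 0 1 2 1 1 1 1 0 0 1 1 1 1 1 2 1 1 1 1 5 20 30 28 30 30 29 30 30 29 8 2
240 32 28 30 28 29 32 31 29 29 15 3 0 0 1 0 1 0 0 2 0 1 1 0 1 1 1 2 2 1 1 1 3 1 1 0 1 0 6 25 29 29 29 29 29 30 29 29 12 6
242 29 30 28 30 30 29 30 28 30 30 23 9 1 1 1 1 1 0 0 2 1 1 1 1 1 1 1 1 1 2 1 1 1 1 1 1 4 24 31 31 30 28 29 30 29 29 29 22 7
244 29 31 30 31 32 29 30 31 32 30 29 29 24 9 2 1 1 1 1 0 1 1 1 1 1 0 2 1 1 2 0 1 1 2 2 7 28 28 29 29 29 29 30 31 31 31 29 28 10
246 31 31 30 29 29 29 30 29 29 29 31 28 29 29 31 27 17 8 4 3 3 2 0 1 1 0 2 1 3 2 3 8 17 22 29 28 28 32 30 30 30 30 30 28 28 29 28 30 19
248 49 27 31 29 29 28 30 29 29 28 31 29 29 30 29 30 29 30 28 29 31 29 31 28 30 30 30 31 30 31 30 29 30 32 31 30 30 30 30 29 31 28 32 30 30 28 28 28 29
250 60 50 40 39 29 29 27 30 30 28 30 28 30 31 30 31 29 30 30 31 30 28 29 30 30 30 35 47 49 36 29 31 32 30 32 31 30 29 31 31 31 28 30 29 30 30 30 30 28
252 60 58 57 58 57 57 51 39 38 35 30 30 29 30 29 30 30 29 30 29 29 30 31 34 48 56 55 56 56 56 49 38 28 29 31 31 30 31 28 29 29 29 30 31 29 30 31 28 29
```

View pics/m7.png

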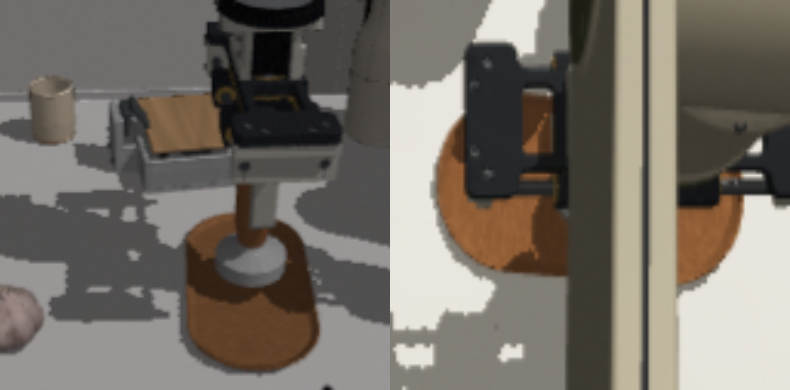

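The side view shows the foot centred at about column 352.5 against the tray centre at 351.8, above the tray floor. I'll lower it gently.

Request:
play_rows(
  deltas=[-1,0,6,0,15,0,0,6,0,15,0,0,3,0,15,0,0,2,0,15,0,0,1.5,0,15,0,0,1,0,15,0,0,0.7,0,15,0,0,0,0,15,0,0,0,0,15],
)

```text
t: 12.2
tool_pos: [0.6229, 0.0072, 0.0559]
orientation: [3.142, 0.002, 0.001]
force: [-2.1, 0.7, 1.7]
opening: 0.0297
gripper_force: 60.0
```

Request:
play_rows(
  deltas=[0,0,0.7,0,15,0,0,0.3,0,15,0,0,0,0,15,0,0,0,0,15],
)

```text
t: 12.53
tool_pos: [0.6231, 0.0072, 0.0559]
orientation: [3.142, 0.002, 0.001]
force: [-5.2, 0.4, 9.5]
opening: 0.0292
gripper_force: 60.0
```

It's down. I'll relieve the load, lower the grip force and open slowly.

Request:
play_rows(
  deltas=[0,0,-1,0,15,0,0,-0.3,0,15,0,0,0,0,15,0,0,0,0,15],
  newtons=15,
)

```text
t: 12.87
tool_pos: [0.6229, 0.0071, 0.0558]
orientation: [3.142, 0.002, 0.001]
force: [-0.1, -0.1, -0.2]
opening: 0.0299
gripper_force: 15.0
```

Request:
play_rows(
  deltas=[0,0,0,0,31,0,0,0,0,34,0,0,0,0,40,0,0,0,0,50,0,0,0,0,60,0,0,0,0,80,0,0,0,0,80,0,0,0,0,80],
)

```text
t: 13.53
tool_pos: [0.6227, 0.0072, 0.0557]
orientation: [3.142, 0.002, 0.0]
force: [0.4, -1.0, -0.4]
opening: 0.0687
gripper_force: 0.0
```

Request:
play_rows(
  deltas=[0,0,-5,0,80,0,0,-20,0,80,0,0,-30,0,80,0,0,-30,0,80,0,0,-20,0,80,-20,0,0,0,80,-40,0,0,0,80,-40,0,0,0,80,-40,0,0,0,80,-30,0,0,0,80],
)

```text
t: 14.37
tool_pos: [0.4501, 0.0071, 0.1605]
orientation: [3.142, 0.002, -0.001]
force: [-1.1, -0.3, 0.3]
opening: 0.08
gripper_force: 0.0
```

Request:
play_rows(
  deltas=[0,40,0,0,80,0,40,0,0,80,0,40,0,0,80,0,40,0,0,80,0,40,0,0,80,0,40,0,0,80,0,20,0,0,80,0,0,0,0,80,0,0,0,0,80,0,0,0,0,80],
)

```text
t: 15.2
tool_pos: [0.453, -0.2523, 0.1608]
orientation: [-3.141, -0.002, 0.0]
force: [0.2, 0.8, 0.4]
opening: 0.0802
gripper_force: 0.0
```

Run:
```python
from h import *
S=snap('side');T=snap('top');s=robot.read_state();print(s['t'],s['tool_pos'],s['force'])
h=cv2.cvtColor(T['pixels'],cv2.COLOR_BGR2HSV)
m=cv2.inRange(h,(5,60,60),(25,255,255));k=0*m;k[140:220,225:305]=m[140:220,225:305]
cn=max(cv2.findContours(k,0,1)[0],key=cv2.contourArea)
print('plate',cv2.minAreaRect((onz(T,cn.reshape(-1,2),.044)[:,:2]*1000).astype(np.float32)))
b=S['pixels'][130:300,230:400];a=T['pixels'][120:300,210:440]
cv2.imwrite('pics/m8.png',np.hstack([cv2.resize(b,(350,350)),cv2.resize(a,(447,350))]))
```

```text
15.3 [ 0.45319809 -0.25178435  0.16086524] [-0.95747116 -0.92685944  0.31135952]
plate ((598.2546997070312, 228.55857849121094), (110.65785217285156, 111.19355010986328), 6.074504852294922)
```

View pics/m8.png

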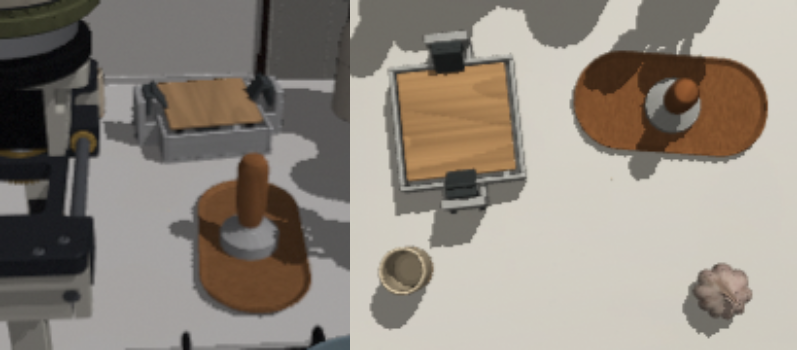

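The plate is level and held under both catches. The tamper stands upright at tray centre, crop (671,104), and the cup and garlic have not moved.

```bash
python3 -c "
from plant import robot
print(robot.close_job())"
```

```text
the job is handed in; nothing more can be done
None
```

The job is handed in: the press plate is held level under both catches, the tamper stands upright in the middle of the tray, and the cup and garlic are where they were (15.3 s on the clock at the last check).

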